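# Lay the flow-meter stand on its padded rest

### The job

Push the flow-meter stand along the bench until its heel sits squarely against the steel stop bar, still upright, then tip it over the bar by pushing at its head so that it comes down gently on its back on the blue padded rest. Only push it with the fingers, never lift or carry it, and let go of it once it lies there; leave the bottle, jar, pump head and screwdriver where they are.

Things in the scene. Friction and masses are not known exactly. Their poses are not given: they have to be found in the camera images.
- stand: Loose flow-meter stand, 0.85 kg, L-shaped: heavy steel foot, white upright panel with two yellow tubes, 180 mm high and 80 wide, at the heel end. Origin on its underside below the heel axis; +x the way it is tipped, y along the heel, z up. Bottom-heavy: it falls back onto its foot up to about 52 degrees of tilt, then goes over by itself and lies at 80. Sliding takes about 4 to 10 N, tipping at the head 2 to 3 N.
- heel_left (a point): Left (+y) end of the axis of the heel bar, a round steel bar of 6 mm radius, 80 mm long, that forms the rear edge of the foot. 6 mm above the underside.
- heel_right (a point): Right (-y) end of the heel bar's axis, 80 mm from the left end, 6 mm above the underside of the stand.
- foot_front (a point): Middle of the front edge face of the steel foot plate (110 mm long from here to the heel axis, 80 mm wide, 10 mm thick), 5 mm above the underside: x = -110 mm in the stand's frame. Push here to slide the stand; two fingertips some 55 mm apart also turn it square, one point may leave it skewed and jam it at the bar.
- stand_head (a point): Middle of the front face of the stand's head, the upper black block (80 mm wide, from 140 to 180 mm above the underside), at x = -36 mm, z = 160 mm in the stand's frame. Push here to tip. Two 12 mm brass stubs stand on top of the head; the tubes below also reach x = -36, two knobs at z = 25 mm reach x = -48.
- rest: Fixed rest. Origin on the bench at the middle of the stop bar's face that looks towards the stand; +x away from the stand (tipping direction), y along the bar, z up. Steel stop bar 130 mm long, 14 thick (x = 0 to 14), 12 high; beyond it a 3 mm base plate and the blue pad. With the heel home the heel axis is at x = -6 mm. The stand starts on the -x side, 20 to 55 mm short of the bar, roughly facing it.
- rest_pad (a point): Point on top of the blue pad, on the middle line of the rest, where the panel's back comes to lie, about 38 mm above the bench and 120 mm from the stop bar's face. The pad is 50 x 130 mm and slopes 10 degrees up away from the bar.
- reagent: Loose amber bottle with blue cap, 60 mm diameter, 140 mm high, origin at the centre of its underside. Bystander.
- pump_head: Loose white pump head, 70 x 60 mm, 68 mm high, origin at the centre of its underside. Bystander.
- jar: Loose clear jar with red lid, 52 mm diameter, 60 mm high, origin at the centre of its underside. Bystander.
- driver: Loose screwdriver lying on the bench, about 200 mm long along its x axis, origin below the middle. Bystander.
Things that resemble listed ones, but are neither listed nor needed, are in the scene too. Of the things like the stand, leave any that is purple; of the rest the smaller one is meant. What is shaped like the rest but yellow is not meant.

How it is judged:
By the outcome, as a careful person would: the job done as asked, in the order asked, and still so for the second after the job is handed in, with the robot touching nothing.
It also fails if it takes over 66 s, if anything falls off the work surface, if the arm or the gripper's body presses on something with over 40 N, if the wrist force passes 120 N, or if a joint passes its speed limit or range.

### The arm

A 6-joint arm with a two-finger parallel gripper is mounted at the origin on the work surface. World frame = base frame: x ahead of the robot, y to its left, z up, the work surface at z = 0. Lengths are in mm, angles in degrees, forces in N, time in s.
With the tool pointing down it reaches from about 275 to 825 mm from the base axis. Payload 5.2 kg.
Tool frame: the origin (TCP) lies midway between the tips of the shut fingers; the grasp point (between the pads) lies 19 mm behind it; z points along the fingers, y is the line along which they close (so a half turn about z gives the same grasp; the last joint's range is limited). The gripper opens to 93 mm and grips with 3 to 60 N. Pads are 15 mm wide; open, the fingers measure 128 mm over their backs; the gripper's body (75 mm by 188 mm) begins 65 mm behind the grasp point.
Start: joints at [52.781, 14.817, 87.949, -0, 77.235, -11.62], TCP at [237.625, 496.024, 218.653] pointing down, gripper open.
Joint ranges: [-179.93, 179.93], [-52.35, 119.4], [10.71, 147.94], [-69.91, 249.91], [12.55, 155.21], [-178.61, 178.61]. Speed limits (degrees/s): [147.25, 147.25, 180, 180, 180, 180].

### API

Orientations are given as [roll, pitch, yaw] about the fixed x, y, z axes, in that order (R = Rz(yaw) Ry(pitch) Rx(roll)).
In Python, from station import arm gives the robot as it stands.
- The arm moves only by the shell command python3 -m crank 'ROWS' [FORCE]. ROWS is JSON, a list that holds one entry, the list of rows, each a list of 5 numbers: the finger opening in mm, from 0 to 93, then the shift along the tool's x, y, z in mm, then the turn about the tool's z in degrees. A call has 1 to 10 rows; each row is the pose to reach, as a shift and turn from the pose commanded when the call began, along the tool's axes at that moment; what a row does not reach only later rows make up. A row lasts 1/12 s, in which the tool goes at most 41.7 mm and 7.16 degrees, less where a joint would pass 70% of its speed; a pose out of reach is approached as far as the arm can. A call with a gripper value outside its range is refused whole. The fingers move at their own pace and stop on an object; FORCE is the grip in N (left out, the last holds). Time passes only in rows, so rows that repeat a pose let the fingers close. It gives the time, the measured TCP pose, the force, the opening and the grip force at its end, in the units of the state.
- arm.get_state(): the state, without advancing time (a new reading comes with each control period).
- arm.get_image(name): name is "scene" or "top"; returns a dict with "color" (384x512x3 uint8, blue, green, red), "fx", "fy", "cx", "cy" (pixels), "rvec" (rotation vector, rad) and "tvec" (3), from world to camera coordinates, as OpenCV has them. Camera axes: x right, y down, z forward; pixel columns grow to the right and rows downward; lengths in mm; the calibration is good to about 2 mm. A picture is of the moment at which its call begins. There is no depth.
- arm.sign_off(): hands the job in; it is judged then, once.
The state is a dict: "time_s": time; "joint_positions": joint angles; "joint_vel": joint speeds; "tau": joint torques, N m; "position": TCP position; "tcp_rot": TCP orientation; "wrist_force": force on the tool from outside, world axes, zero at the start; "torque": the same for the moment, N m; "grip_width": opening from 0.0 (shut) to 1.0 (fully open); "gripper_force": force on a finger pad.
Only numpy, scipy, OpenCV 4.12 (cv2) and the standard library are available. Lean on these libraries where they do the work, as an engineer would, in place of code of your own. Each camera call takes 0.05 s, during which the arm holds its last target. There are 200 camera calls.

## Working session

There is one attempt and no reset: what is moved stays moved. The work goes in short steps, Python scripts to look and compute and a shell command to move; the robot and the scene stay as the last step left them, time stands still between calls to the robot, and variables do not carry over. Pictures are saved under pics/ and viewed, at most 10 in all, crops included, and the job is handed in when it is done.

```bash
mkdir -p pics; ls; cat > h.py <<'E'
import numpy as np, cv2
from station import arm
def cam(n):
    d=arm.get_image(n); return d
def ray(d,uv):
    R=cv2.Rodrigues(np.array(d["rvec"],float))[0]; t=np.array(d["tvec"],float).ravel()
    c=-R.T@t; v=R.T@np.array([(uv[0]-d["cx"])/d["fx"],(uv[1]-d["cy"])/d["fy"],1.]); return c,v
def onz(d,uv,z):
    c,v=ray(d,uv); return c+v*(z-c[2])/v[2]
def proj(d,P):
    K=np.array([[d["fx"],0,d["cx"]],[0,d["fy"],d["cy"]],[0,0,1.]])
    return cv2.projectPoints(np.array(P,float).reshape(-1,3),np.array(d["rvec"],float),np.array(d["tvec"],float),K,None)[0].reshape(-1,2)
E
python3 - <<'E'
from h import *
for n in("scene","top"):
    d=cam(n); cv2.imwrite(f"pics/{n}0.png",cv2.resize(d["color"],(768,576),interpolation=cv2.INTER_CUBIC)); np.save(n+"0.npy",d,allow_pickle=True)
    print(n,ray(d,(256,192)))
print(arm.get_state())
E
```

```text
pics
scene (array([927.77870049, 349.97290466, 747.64792768]), array([-0.52496698, -0.3812201 , -0.76100749]))
top (array([ 335.66727176,   33.25917072, 1134.70780721]), array([ 0.18559239, -0.02654053, -0.9824776 ]))
{'time_s': 0.1, 'joint_positions': array([ 5.27820662e+01,  1.48553731e+01,  8.80030084e+01, -9.78834145e-04,
        7.72360739e+01, -1.16189002e+01]), 'joint_vel': array([ 0.04473591, -0.03883487, -0.16944398,  0.02137286,  0.09329513,
       -0.09169296]), 'tau': array([ 4.24606566e-03, -4.38204324e+01, -2.84647769e+01,  7.22521800e-02,
        3.59969877e-02, -6.46600256e-05]), 'position': array([237.31631848, 495.62587019, 217.91073381]), 'tcp_rot': array([-1.79907288e+02, -1.80886728e-02,  1.54401169e+02]), 'wrist_force': array([-0.28875231, -0.17159113, -0.52379298]), 'torque': array([-0.02330045, -0.03649792, -0.00925311]), 'gripper_force': 0.0, 'grip_width': 1.0032030406231363}
```

View pics/scene0.png

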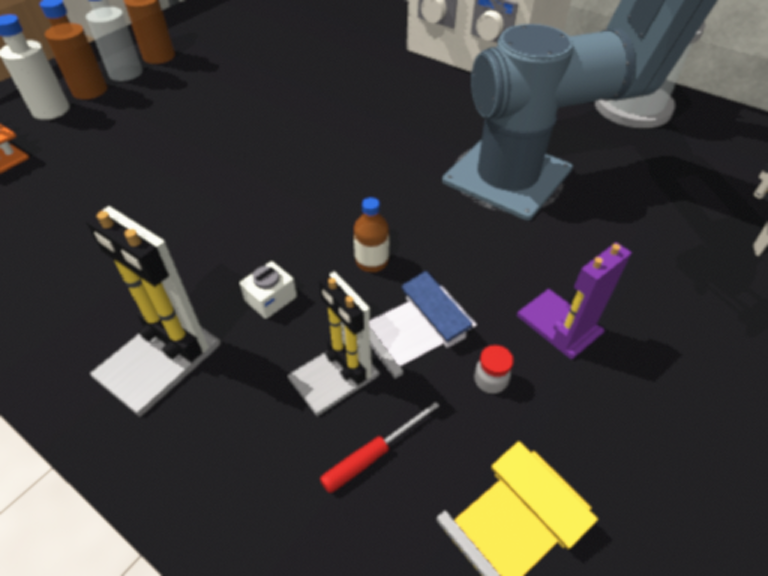

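View pics/top0.png

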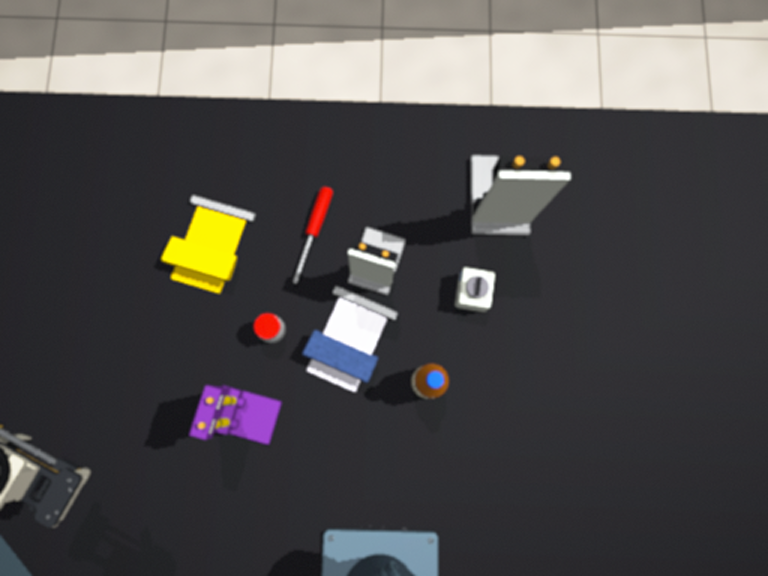

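Candidates for the stand are the large white one (scene 155,310), the small white one (scene 345,345; top 378,260) and the purple one (scene 575,300). The small white one is meant, because it isn't purple and is the smaller of the other two. The rest is the one with the blue pad (top 350,338), not the yellow one. I'll confirm both in an enlarged crop.

```bash
python3 - <<'E'
from h import *
t=np.load("top0.npy",allow_pickle=True).item(); s=np.load("scene0.npy",allow_pickle=True).item()
# top crop cols195-275 rows145-265 ; scene crop cols185-320 rows 175-280
a=cv2.resize(t["color"][145:265,195:275],None,fx=5,fy=5,interpolation=cv2.INTER_CUBIC)
b=cv2.resize(s["color"][175:295,190:270],None,fx=5,fy=5,interpolation=cv2.INTER_CUBIC)
im=np.hstack([a,b]).astype(float); im=(255*(im/255)**.7).astype(np.uint8)
for i in range(0,800,50): cv2.line(im,(i,0),(i,6),(0,255,0),1)
for i in range(0,600,50): cv2.line(im,(0,i),(6,i),(0,255,0),1)
cv2.imwrite("pics/c1.png",im)
E
```

```text
(no output)
```

View pics/c1.png

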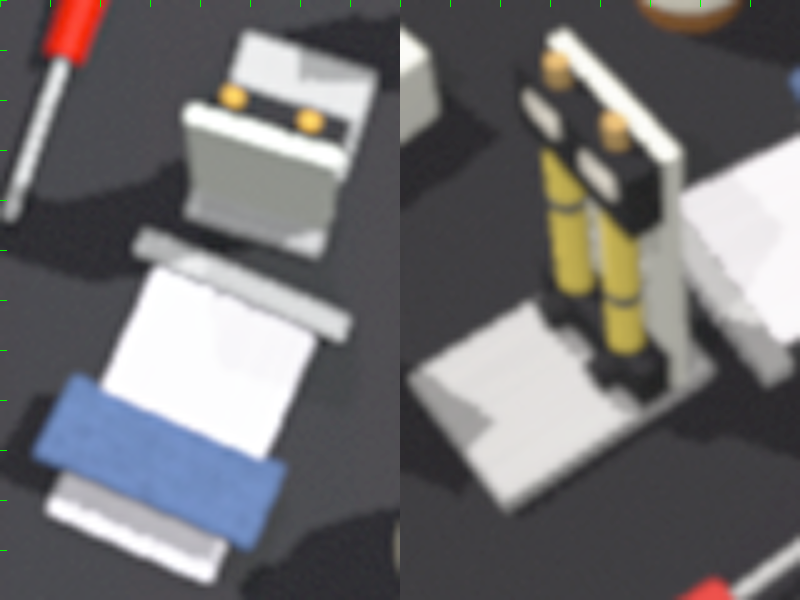

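The crop shows the small white stand with its grey foot. In the top view its front corners are at crop (245,32) and (378,72), and its heel corners at (186,215) and (320,256). The bar's face edge runs from (145,229) to (352,320), with the blue pad beyond it. These are the right ones.

```bash
python3 - <<'E'
from h import *
np.set_printoptions(precision=1,suppress=True)
t=np.load("top0.npy",allow_pickle=True).item(); s=np.load("scene0.npy",allow_pickle=True).item()
T=lambda u,v,z:onz(t,(195+(u-2)/5,145+(v-2)/5),z)[:2]
S=lambda u,v,z:onz(s,(190+(u-402)/5,175+(v-2)/5),z)[:2]
f1,f2=T(245,32,10),T(378,72,10); h1,h2=T(186,215,6),T(320,256,6)
print("front",f1,f2,np.linalg.norm(f1-f2),"heel",h1,h2,np.linalg.norm(h1-h2),"len",np.linalg.norm((f1+f2-h1-h2)/2))
print("scene front",S(408,380,10),S(508,500,10),"heel",S(715,370,6))
b1,b2=T(145,229,12),T(352,320,12); print("bar",b1,b2,np.linalg.norm(b1-b2),(b1+b2)/2)
n=lambda a,b:np.degrees(np.arctan2(*( (a-b)[::-1])))
print("dirs (edge left->right)",n(f1,f2),n(h1,h2),n(b1,b2), "side",n((h1+h2)/2,(f1+f2)/2))
print("pad corners",T(80,375,42),T(285,465,42),T(35,455,34),T(250,545,34))
print("bar scene bottom corner",S(775,385,12))
print("stubs top",T(233,95,192),T(311,120,192)); print("head top rear",T(186,110,180),T(345,158,180))
# driver tip, large stand, bottle in approx
D=lambda u,v,z:onz(t,(u/1.5,v/1.5),z)[:2]
print("driver",D(325,190,10),D(296,280,5),"jar",D(268,327,60),"bottle",D(435,380,140),"pump",D(478,287,68), "big foot",D(472,156,10),D(472,235,10),"big head",D(500,172,250))
E
```

```text
front [671.2  42.4] [648.8 -37.1] 82.61738632099244 heel [560.1  74. ] [537.8  -5.1] 82.16311778050607 len 115.56695737633024
scene front [651.1 -35.1] [670.3  42.1] heel [560.7  74.4]
bar [549.9  97.4] [499.6 -24.1] 131.4996680509961 [524.8  36.6]
dirs (edge left->right) 74.28255090704988 74.25627078524322 67.5173594849091 side 164.01835270486163
pad corners [460.2 128.9] [413.1  13.2] [415.6 152.8] [369.   31.4]
bar scene bottom corner [553.8 103.6]
stubs top [584.4  46. ] [572.7   7.1]
head top rear [579.1  69.5] [556.7 -10.6]
driver [744.9 125.5] [560.3 175.2] jar [460.2 215.2] bottle [369.3 -82.3] pump [ 543.8 -169.3] big foot [ 826.2 -170.3] [ 659.7 -169.3] big head [ 695.8 -171.4]
```

```bash
python3 -m crank '[[[40,-37,-15,-3,-3.2],[40,-74,-31,-6,-3.2],[40,-111,-46,-9,-3.2],[40,-148,-62,-12,-3.2],[40,-185,-77,-15,-3.2],[40,-222,-93,-18,-3.2],[40,-259,-108,-21,-3.2],[40,-296,-124,-24,-3.2],[40,-333,-139,-27,-3.2],[40,-370,-154,-30,-3.2]]]'
```

```text
time_s: 0.93
position: [505.5, 195.5, 248.5]
tcp_rot: [-180.0, -0.0, 157.6]
wrist_force: [-0.6, 0.6, 0.3]
grip_width: 0.432
gripper_force: 0.0
```

```bash
python3 -m crank '[[[40,-35,-17,0,0],[40,-70,-34,0,0],[40,-105,-51,0,0],[40,-140,-68,0,0],[40,-175,-85,0,0],[40,-211,-102,0,0],[40,-247,-119.5,0,0],[40,-247,-119.5,0,0],[40,-247,-119.5,0,0]]]' && python3 -m crank '[[[40,0,0,35,0],[40,0,0,70,0],[40,0,0,105,0],[40,0,0,140,0],[40,0,0,175,0],[40,0,0,210,0],[40,0,0,235,0],[40,0,0,242,0],[40,0,0,242,0],[40,0,0,242,0]]]'
```

```text
time_s: 1.68
position: [688.1, -9.6, 246.4]
tcp_rot: [-180.0, -0.2, 157.4]
wrist_force: [-0.1, -0.2, -0.0]
grip_width: 0.426
gripper_force: 0.0
time_s: 2.52
position: [688.0, -6.6, 7.9]
tcp_rot: [180.0, 0.1, 157.6]
wrist_force: [-0.7, 1.2, 0.2]
grip_width: 0.429
gripper_force: 0.0
```

```bash
python3 -m crank '[[[40,4,0,3,0],[40,8,0,3,0],[40,11,0,3,0],[40,14,0,3,0],[40,16,0,3,0],[40,18,0,3,0],[40,20,0,3,0],[40,22,0,3,0],[40,24,0,3,0],[40,26,0,3,0]]]' && python3 -m crank '[[[40,1.5,0,0,0],[40,3,0,0,0],[40,4.5,0,0,0],[40,6,0,0,0],[40,7.5,0,0,0],[40,9,0,0,0],[40,9,0,0,0]]]'
python3 - <<'E'
from h import *
d=cam("top");s=cam("scene")
a=cv2.resize(d["color"][145:265,195:275],None,fx=5,fy=5,interpolation=cv2.INTER_CUBIC)
b=cv2.resize(s["color"][175:295,190:270],None,fx=5,fy=5,interpolation=cv2.INTER_CUBIC)
cv2.imwrite("pics/c2.png",(255*(np.hstack([a,b])/255.)**.7).astype(np.uint8))
E
```

```text
time_s: 3.35
position: [664.7, 1.9, 4.3]
tcp_rot: [180.0, 0.2, 157.6]
wrist_force: [3.1, -3.0, 1.5]
grip_width: 0.429
gripper_force: 2.5
time_s: 3.93
position: [656.0, 5.6, 4.3]
tcp_rot: [180.0, 0.1, 157.6]
wrist_force: [3.8, -2.1, 1.5]
grip_width: 0.429
gripper_force: 2.2
```

View pics/c2.png

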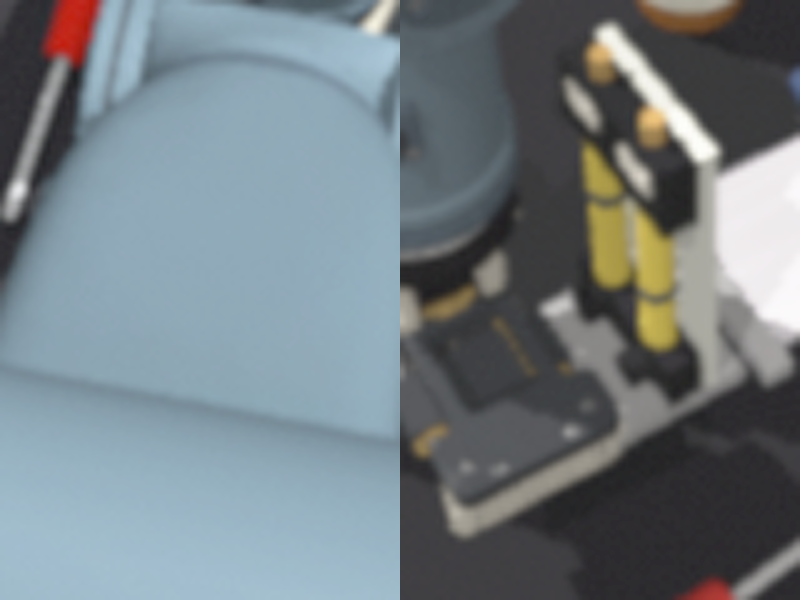

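The right-hand (scene) half shows the stand upright with its heel corner at (740,375). A gap of roughly 10 mm to the bar at (760,350) remains. The arm hides the top view. I'll keep pushing slowly and watch the force.

```bash
python3 -m crank '[[[40,1,0,0,0],[40,2,0,0,0],[40,3,0,0,0],[40,4,0,0,0],[40,5,0,0,0],[40,6,0,0,0],[40,6,0,0,0]]]' && python3 -m crank '[[[40,1,0,0,0],[40,1.5,0,0,0],[40,2,0,0,0],[40,2,0,0,0]]]'&& python3 -m crank '[[[40,0.5,0,0,0],[40,1,0,0,0],[40,1,0,0,0]]]'
```

```text
time_s: 4.62
position: [650.6, 7.9, 4.3]
tcp_rot: [180.0, 0.1, 157.6]
wrist_force: [4.8, -3.9, 2.9]
grip_width: 0.428
gripper_force: 2.5
time_s: 4.95
position: [649.7, 8.2, 4.3]
tcp_rot: [180.0, 0.2, 157.6]
wrist_force: [6.3, -4.0, 0.8]
grip_width: 0.436
gripper_force: 3.8
time_s: 5.2
position: [649.6, 8.3, 4.4]
tcp_rot: [180.0, 0.3, 157.6]
wrist_force: [7.8, -5.2, -0.5]
grip_width: 0.431
gripper_force: 4.9
```

```bash
python3 -m crank '[[[40,1,0,0,0],[40,2,0,0,0],[40,2,0,0,0]]]' && python3 -m crank '[[[40,1,0,0,0],[40,2,0,0,0],[40,3,0,0,0],[40,3,0,0,0]]]'
```

```text
time_s: 5.45
position: [649.5, 8.4, 4.8]
tcp_rot: [179.9, 0.5, 157.6]
wrist_force: [12.3, -7.9, -4.0]
grip_width: 0.429
gripper_force: 6.9
time_s: 5.78
position: [649.5, 8.5, 5.8]
tcp_rot: [179.9, 0.9, 157.6]
wrist_force: [16.5, -8.6, -2.7]
grip_width: 0.428
gripper_force: 9.4
```

The push stalled at about 18 N, so the heel is home. I'll back off, rise and look again with the arm out of the way.

```bash
python3 -m crank '[[[40,-3,0,0,0],[40,-6,0,0,0],[40,-10,0,0,0],[40,-20,0,0,0],[40,-35,0,0,0],[40,-50,0,0,0],[40,-60,0,0,0],[40,-60,0,0,0]]]' && python3 -m crank '[[[40,0,0,-35,0],[40,0,0,-70,0],[40,0,0,-105,0],[40,0,0,-140,0],[40,0,0,-175,0],[40,0,0,-210,0],[40,0,0,-240,0],[40,0,0,-250,0],[40,0,0,-250,0]]]' && python3 -m crank '[[[50,0,35,0,7],[50,0,70,0,14],[50,0,105,0,21],[50,0,140,0,28],[50,0,175,0,35],[50,0,210,0,42],[50,0,230,0,49],[50,0,230,0,56],[50,0,230,0,63],[50,0,230,0,70]]]' && python3 -m crank '[[[50,0,0,0,7],[50,0,0,0,14],[50,0,0,0,20],[50,0,0,0,20]]]'
python3 - <<'E'
from h import *
d=cam("top");s=cam("scene"); np.save("top3.npy",d,allow_pickle=True)
a=cv2.resize(d["color"][145:265,195:275],None,fx=5,fy=5,interpolation=cv2.INTER_CUBIC)
b=cv2.resize(s["color"][175:295,190:270],None,fx=5,fy=5,interpolation=cv2.INTER_CUBIC)
cv2.imwrite("pics/c3.png",(255*(np.hstack([a,b])/255.)**.7).astype(np.uint8))
E
```

```text
time_s: 6.45
position: [697.6, -11.6, 2.5]
tcp_rot: [180.0, -0.1, 157.6]
wrist_force: [0.4, -0.4, 0.7]
grip_width: 0.429
gripper_force: 0.0
time_s: 7.2
position: [698.0, -10.9, 256.7]
tcp_rot: [179.9, 0.2, 157.6]
wrist_force: [0.6, -0.2, 0.6]
grip_width: 0.434
gripper_force: 0.0
time_s: 8.03
position: [783.8, 202.4, 248.3]
tcp_rot: [-179.6, 0.1, 87.3]
wrist_force: [0.5, -0.4, 0.1]
grip_width: 0.539
gripper_force: 0.0
time_s: 8.37
position: [784.0, 201.3, 249.3]
tcp_rot: [-179.6, 0.2, 67.4]
wrist_force: [0.0, -0.0, 0.1]
grip_width: 0.54
gripper_force: 0.0
```

View pics/c3.png

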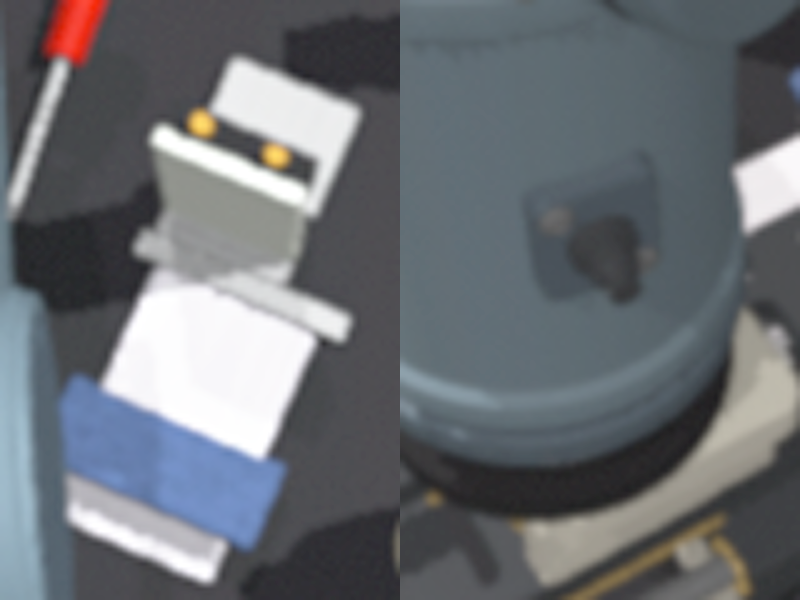

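The top half shows the stand at the bar, still upright. The foot front edge runs (236,56)–(362,105), the stubs are at (202,122) and (276,155), and the bar edge is parallel to them.

```bash
python3 - <<'E'
from h import *
np.set_printoptions(precision=1,suppress=True)
t=np.load("top3.npy",allow_pickle=True).item()
T=lambda u,v,z:onz(t,(195+(u-2)/5,145+(v-2)/5),z)[:2]
a=np.radians(157.6); d=np.array([np.cos(a),np.sin(a)]); l=np.array([-d[1],d[0]]); o=np.array([524.8,36.6])
for n,p in dict(f1=T(236,56,10),f2=T(362,105,10),s1=T(202,119,192),s2=T(276,152,192),r1=T(152,135,180),r2=T(303,202,180),b1=T(145,229,12),b2=T(352,320,12)).items(): print(n,p,(p-o)@d,(p-o)@l)
f=T(236,56,10)-T(362,105,10); s=T(202,122,192)-T(276,155,192)
print([np.degrees(np.arctan2(v[1],v[0])) for v in(f,s)])
E
```

```text
f1 [656.3  47.4] -117.47363142138327 -60.048600883445474
f2 [628.4 -27.9] -120.38685035240333 20.19511642384187
s1 [571.7  61. ] -34.06698768375705 -40.40123598130004
s2 [556.  24.] -33.62459250569206 -0.21593142179859326
r1 [565.8  86. ] -19.04280669816724 -61.32397386100111
r2 [533.7   9.8] -18.38881210251068 21.370989796410576
b1 [549.9  97.4] -0.06953280858818976 -65.77124328993771
b2 [499.6 -24.1] 0.12013555139225211 65.72828797704202
[np.float64(69.67918925261817), np.float64(66.9747065318139)]
```

```bash
python3 -m crank '[[[50,-33,-21,0,0],[50,-66,-41.5,0,0],[50,-99,-62,0,0],[50,-132,-83,0,0],[50,-165,-104,0,0],[50,-198,-124.5,0,0],[50,-231,-145.3,0,0],[50,-231,-145.3,0,0],[50,-231,-145.3,0,0],[50,-231,-145.3,0,0]]]'
```

```text
time_s: 9.3
position: [563.4, 43.0, 253.7]
tcp_rot: [180.0, -0.0, 67.7]
wrist_force: [-0.7, -0.2, -0.7]
grip_width: 0.536
gripper_force: 0.0
```

```bash
python3 - <<'E'
from h import *
d=cam("scene")
cv2.imwrite("pics/c4.png",cv2.resize(d["color"][90:290,170:420],None,fx=3,fy=3,interpolation=cv2.INTER_CUBIC))
s=arm.get_state(); print(s["position"],s["tcp_rot"])
E
```

```text
[563.90822415  43.31509687 253.63687599] [ 1.79966800e+02 -3.48105871e-02  6.76844062e+01]
```

View pics/c4.png

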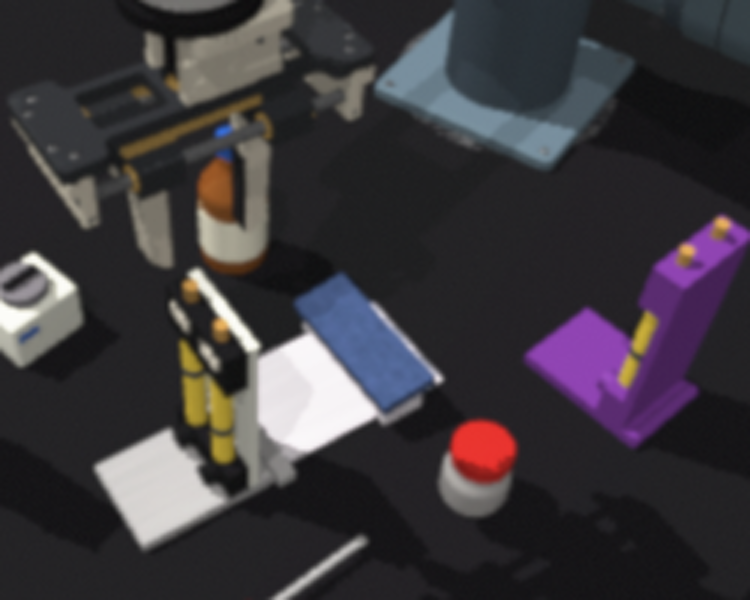

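The picture shows the fingertips at (160,260) and (255,225), straddling the head from above, with the stand upright and seated at the bar (275,465).

```bash
python3 -m crank '[[[50,0,-2,15,0],[50,0,-2,30,0],[50,0,-2,42,0],[50,0,-2,54,0],[50,0,-2,66,0],[50,0,-2,78,0],[50,0,-2,90,0],[50,0,-2,98,0],[50,0,-2,105,0],[50,0,-2,105,0]]]'
python3 - <<'E'
import numpy as np
print("th, TCP X', Z phase A (push zp=142,gap50) | phase B brake gap g")
r=np.radians
for t in range(0,60,5): print(t, round(-6-36*np.cos(r(t))+142*np.sin(r(t))+25,1), round(6+36*np.sin(r(t))+142*np.cos(r(t)),1))
for t in range(50,84,3):
  g=min(93,50+max(0,t-56)*2.2); print(t, round(g), round(-6-26*np.cos(r(t))+174*np.sin(r(t))-g/2,1), round(6+26*np.sin(r(t))+174*np.cos(r(t)),1))
E
```

```text
time_s: 10.18
position: [560.9, 44.2, 146.8]
tcp_rot: [-179.8, 0.0, 67.7]
wrist_force: [-1.2, 0.5, 0.6]
grip_width: 0.541
gripper_force: 0.0
th, TCP X', Z phase A (push zp=142,gap50) | phase B brake gap g
0 -17.0 148.0
5 -4.5 150.6
10 8.2 152.1
15 21.0 152.5
20 33.7 151.7
25 46.4 149.9
30 58.8 147.0
35 71.0 143.0
40 82.7 137.9
45 94.0 131.9
50 104.6 124.9
55 114.7 116.9
50 50 85.6 137.8
53 50 92.3 131.5
56 50 98.7 124.9
59 57 101.5 117.9
62 63 103.8 110.6
65 70 105.8 103.1
68 76 107.4 95.3
71 83 108.6 87.2
74 90 109.3 79.0
77 93 111.2 70.5
80 93 114.3 61.8
83 93 117.0 53.0
```

```bash
python3 -m crank '[[[50,0,-5,-1,0],[50,0,-10,-2,0],[50,0,-14,-3,0],[50,0,-18,-3.5,0],[50,0,-23,-4,0],[50,0,-28,-4.5,0],[50,0,-33,-5,0],[50,0,-38,-5.5,0],[50,0,-38,-5.5,0]]]'
```

```text
time_s: 10.93
position: [525.2, 58.6, 154.6]
tcp_rot: [-180.0, -0.0, 67.6]
wrist_force: [1.7, -0.8, 3.2]
grip_width: 0.538
gripper_force: 1.4
```

```bash
python3 -m crank '[[[50,0,-5,0.5,0],[50,0,-10,1,0],[50,0,-15,1.5,0],[50,0,-20,2,0],[50,0,-25,2.5,0],[50,0,-30,3,0],[50,0,-35,4,0],[50,0,-40,5,0],[50,0,-45,6,0],[50,0,-45,6,0]]]'
```

```text
time_s: 11.77
position: [482.8, 75.8, 147.6]
tcp_rot: [-179.9, 0.0, 67.6]
wrist_force: [-0.3, -0.3, 0.8]
grip_width: 0.541
gripper_force: 0.8
```

```bash
python3 - <<'E'
from h import *
d=cam("scene")
cv2.imwrite("pics/c5.png",cv2.resize(d["color"][130:290,170:370],None,fx=4,fy=3.7,interpolation=cv2.INTER_CUBIC))
s=arm.get_state(); print(s["position"],s["wrist_force"])
E
```

```text
[483.47581725  75.63343561 147.79605442] [ 1.26096379 -0.80216646  0.62468745]
```

View pics/c5.png

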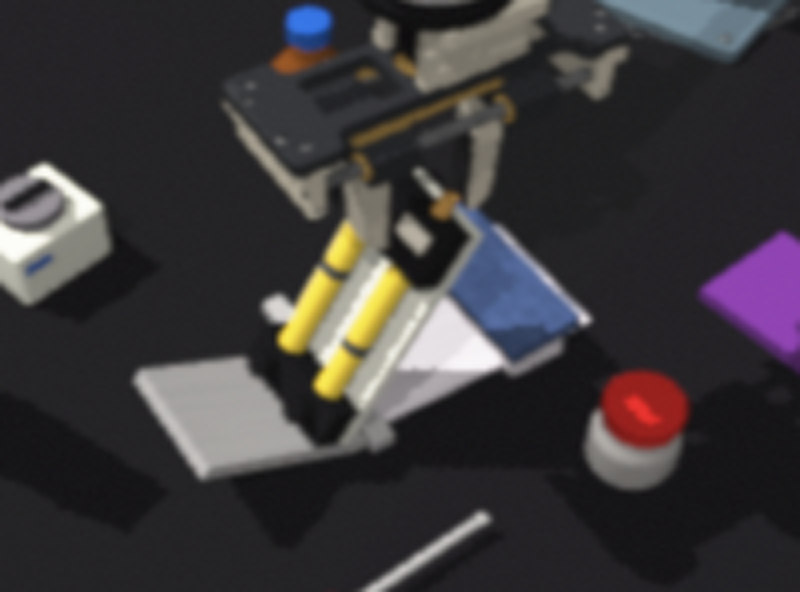

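The stand is tilted about 30 degrees with its heel at the bar. The pushing finger is on the head at (370,230) and the brake finger is ahead of it at (482,195). I'll continue along the arc.

```bash
python3 -m crank '[[[50,0,-4,1.5,0],[50,0,-8,3,0],[50,0,-12,4.5,0],[50,0,-16,6,0],[50,0,-20,8,0],[50,0,-24,10,0],[50,0,-28,12,0],[50,0,-32,14,0],[50,0,-36,16,0],[50,0,-36,16,0]]]'
```

```text
time_s: 12.65
position: [449.7, 89.4, 131.4]
tcp_rot: [-179.9, 0.0, 67.6]
wrist_force: [-0.3, -0.2, 0.3]
grip_width: 0.539
gripper_force: 0.2
```

```bash
python3 -m crank '[[[50,0,-2,1.3,0],[50,0,-4,2.6,0],[50,0,-6,4,0],[50,0,-8,5.3,0],[50,0,-10,6.6,0],[50,0,-12,8,0],[50,0,-12,8,0]]]' && python3 -m crank '[[[50,0,-1.5,1,0],[50,0,-3,2,0],[50,0,-4,3,0],[50,0,-4,3,0]]]'&& python3 -m crank '[[[50,0,-1,0.8,0],[50,0,-2,1.6,0],[50,0,-3,2.4,0],[50,0,-3,2.4,0]]]'
```

```text
time_s: 13.23
position: [439.3, 93.8, 123.7]
tcp_rot: [-179.9, 0.0, 67.6]
wrist_force: [0.4, 0.2, 0.3]
grip_width: 0.538
gripper_force: 0.1
time_s: 13.57
position: [435.9, 95.3, 120.9]
tcp_rot: [-180.0, 0.0, 67.6]
wrist_force: [0.4, -0.1, -0.5]
grip_width: 0.537
gripper_force: 0.1
time_s: 13.9
position: [433.2, 96.4, 118.5]
tcp_rot: [-180.0, 0.0, 67.6]
wrist_force: [-0.0, -0.2, 0.1]
grip_width: 0.54
gripper_force: 0.1
```

```bash
python3 -m crank '[[[50,0,-1,1,0],[50,0,-2,2,0],[50,0,-3,3,0],[50,0,-3,3,0],[50,0,-3,3,0]]]'&& python3 - <<'E'
from h import *
d=cam("scene")
cv2.imwrite("pics/c6.png",cv2.resize(d["color"][130:290,170:370],None,fx=4,fy=3.7,interpolation=cv2.INTER_CUBIC))
s=arm.get_state(); print(s["position"],s["wrist_force"],s["gripper_force"])
E
```

```text
time_s: 14.32
position: [430.6, 97.4, 115.6]
tcp_rot: [-180.0, 0.0, 67.6]
wrist_force: [-0.3, -0.5, -0.0]
grip_width: 0.538
gripper_force: 0.0
[430.7630163   97.40626286 115.70384201] [-0.16586686 -0.00049867  0.15280828] 0.0
```

View pics/c6.png

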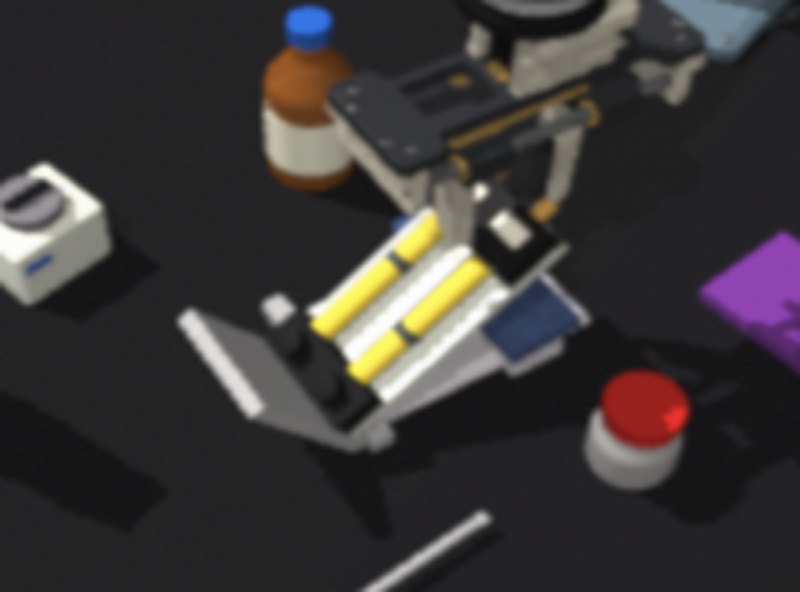

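At about 54 degrees it is near balance, held between the fingers at (455,205) and (560,190). I'll narrow the cage so the brake finger catches it early.

```bash
python3 -m crank '[[[47,0,1,0.5,0],[44.5,0,2,1,0],[44.5,0,2,1,0],[44.5,0,2,1,0]]]' 3 && python3 -m crank '[[[44.5,0,-1,1,0],[44.5,0,-2,2,0],[44.5,0,-2,2,0],[44.5,0,-2,2,0]]]'
```

```text
time_s: 14.7
position: [432.8, 96.6, 114.7]
tcp_rot: [180.0, -0.0, 67.6]
wrist_force: [-0.0, -0.1, 0.4]
grip_width: 0.481
gripper_force: 0.0
time_s: 15.03
position: [430.6, 97.4, 112.6]
tcp_rot: [-180.0, 0.0, 67.6]
wrist_force: [-0.2, -0.3, 0.2]
grip_width: 0.481
gripper_force: 0.0
```

```bash
cat > y.py <<'E'
from h import *
d=cam("scene"); c=d["color"][130:290,170:370]; h=cv2.cvtColor(c,cv2.COLOR_BGR2HSV)
m=cv2.inRange(h,(22,120,80),(35,255,255)); k,l,s,ce=cv2.connectedComponentsWithStats(m)
v,u=np.nonzero(m); print("yellow",(u.mean()*4).round(1),(v.mean()*3.7).round(1),len(u)); 
for i in range(1,k):
    if s[i,4]>40: 
        v,u=np.nonzero(l==i); e=np.linalg.eigh(np.cov(u,v))[1][:,1]; print(ce[i].round(1),s[i,4],"ang",round(float(np.degrees(np.arctan2(e[1],e[0]))%180),1))
E
python3 y.py; python3 -m crank '[[[50,0,2.5,1,0],[55,0,5,1.5,0],[60,0,8,2.3,0],[60,0,8,2.3,0],[60,0,8,2.3,0]]]'; python3 y.py
```

```text
yellow 403.9 301.1 483
[105.9  65.6] 67 ang 132.1
[113.   79.7] 164 ang 137.4
[89.9 80.7] 155 ang 137.1
[94.9 96.3] 97 ang 137.3
time_s: 15.5
position: [436.7, 94.8, 110.0]
tcp_rot: [-179.8, 0.0, 67.6]
wrist_force: [-4.7, 2.7, 4.6]
grip_width: 0.65
gripper_force: 3.2
yellow 407.0 307.4 425
[91.2 80.5] 147 ang 138.8
[114.3  80.2] 156 ang 138.9
[96.4 95.9] 96 ang 138.2
```

Now the brake finger carries the lean, with about 5 N along the tipping direction. I'll lower it slowly along the arc while opening the fingers.

```bash
python3 -m crank '[[[61,0,0,1.7,0],[62.5,0,-0.3,3.4,0],[64,0,-0.6,5.1,0],[65.5,0,-1,6.9,0],[67,0,-1.5,8.7,0],[69,0,-2,11,0],[71,0,-2.4,13.2,0],[73,0,-2.8,15.4,0],[75,0,-3.1,17.6,0],[77,0,-3.4,19.8,0]]]';python3 y.py
```

```text
time_s: 16.38
position: [432.8, 96.2, 89.9]
tcp_rot: [-179.7, 0.1, 67.6]
wrist_force: [-5.5, 2.4, 2.2]
grip_width: 0.824
gripper_force: 3.2
yellow 421.7 304.8 436
[114.7  64.5] 46 ang 120.3
[93.7 80.7] 142 ang 142.6
[117.6  81.1] 153 ang 142.7
[98.8 95.6] 95 ang 142.1
```

```bash
python3 -m crank '[[[79,0,-0.4,2.2,0],[81,0,-0.7,4.4,0],[83,0,-1,6.7,0],[85,0,-1.3,9,0],[87,0,-1.5,11.3,0],[89,0,-1.7,13.6,0],[91,0,-1.9,16,0],[92.5,0,-2.1,18.5,0],[93,0,-2.2,21,0],[93,0,-2.3,23.5,0]]]';python3 y.py; python3 -m crank '[[[93,0,-3,25,0],[93,0,-3.5,26.5,0],[93,0,-4.2,28,0],[93,0,-4.2,28,0]]]' >/dev/null;  python3 y.py; python3 -c "
from h import *
print(arm.get_state()['position'],arm.get_state()['wrist_force'])"
```

```text
time_s: 17.27
position: [431.7, 96.8, 66.5]
tcp_rot: [-179.9, 0.0, 67.6]
wrist_force: [-5.6, 2.9, 0.3]
grip_width: 1.003
gripper_force: 2.5
yellow 433.5 307.7 440
[114.6  68.7] 89 ang 146.9
[120.4  82.9] 153 ang 145.6
[92.2 83.9] 102 ang 146.7
[100.4  96.2] 96 ang 147.8
yellow 422.5 324.9 361
[118.8  85.4] 147 ang 148.7
[91.2 84.9] 103 ang 148.0
[99.  97.5] 96 ang 148.8
[430.43161529  97.92719506  39.91770899] [ 1.1405963  -0.54499834  0.08161568]
```

The last descent went deeper than I meant, because rows count from each call's start. The force is only about 1 N. I'll ease off along the tipping direction and rise gently.

```bash
python3 -m crank '[[[93,0,-1,-1,0],[93,0,-2,-2,0],[93,0,-4,-4,0],[93,0,-5,-7,0],[93,0,-5,-10,0],[93,0,-5,-10,0]]]' && python3 y.py && python3 -m crank '[[[93,0,0,-5,0],[93,0,0,-10,0],[93,0,0,-20,0],[93,0,0,-40,0],[93,0,0,-70,0],[93,0,0,-105,0],[93,0,0,-140,0],[93,0,0,-170,0],[93,0,0,-170,0]]]' && python3 -m crank '[[[93,-20,0,0,0],[93,-55,0,0,0],[93,-90,0,0,0],[93,-125,0,0,0],[93,-160,0,0,0],[93,-195,0,0,0],[93,-220,0,0,0],[93,-220,0,0,0]]]'
python3 - <<'E'
from h import *
d=cam("scene");t=cam("top")
a=cv2.resize(t["color"][100:290,120:320],None,fx=2,fy=2.5,interpolation=cv2.INTER_CUBIC)
b=cv2.resize(d["color"][130:290,170:370],None,fx=2,fy=475/160,interpolation=cv2.INTER_CUBIC)
cv2.imwrite("pics/c7.png",np.hstack([a,b]))
E
```

```text
time_s: 18.2
position: [425.0, 100.1, 50.0]
tcp_rot: [179.9, -0.0, 67.6]
wrist_force: [-0.2, 1.0, 0.5]
grip_width: 1.0
gripper_force: 0.0
yellow 422.7 322.1 389
[92.2 84.3] 118 ang 148.0
[118.9  85.3] 149 ang 148.1
[99.  97.5] 95 ang 148.9
time_s: 19.0
position: [427.9, 100.0, 225.7]
tcp_rot: [179.4, -0.2, 67.6]
wrist_force: [0.4, 0.2, -0.5]
grip_width: 0.997
gripper_force: 0.0
time_s: 19.67
position: [339.2, -106.7, 219.0]
tcp_rot: [-180.0, 0.1, 67.3]
wrist_force: [1.0, -0.4, -0.3]
grip_width: 0.996
gripper_force: 0.0
```

View pics/c7.png

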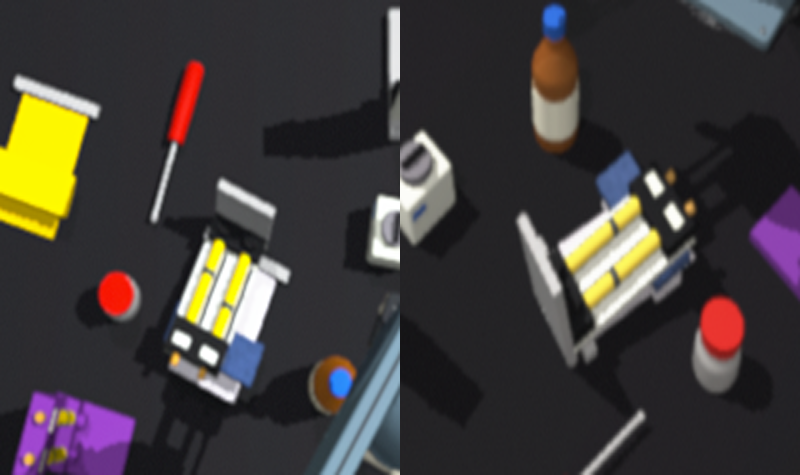

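The stand lies on its back on the blue pad (top view 205,350) with its foot upright at the bar. The bottle, jar, pump head and screwdriver are where they were, and the gripper is clear.

```bash
python3 -c "
from station import arm
print(arm.sign_off())"
```

```text
the job is handed in; nothing more can be done
None
```

Job handed in at about 20 s: the stand was pushed home against the bar, tipped at its head and eased down onto its back on the blue pad about 20 mm off the rest's middle line. The fingers are clear, and the bottle, jar, pump head and screwdriver look unmoved.

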